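# Spice jars back into the rack, row reversed

### The arm

A 7-joint arm with a two-finger parallel gripper is mounted at the origin on the work surface. World frame = base frame: x ahead of the robot, y to its left, z up, the work surface at z = 0. Lengths are in m, angles in rad, forces in N, time in s.
With the tool pointing down it reaches from about 0.425 to 0.875 m from the base axis. Payload 4.7 kg.
Tool frame: the origin (TCP) lies midway between the tips of the shut fingers; the grasp point (between the pads) lies 19 mm behind it; z points along the fingers, y is the line along which they close (so a half turn about z gives the same grasp; the last joint's range is limited). The gripper opens to 87 mm and grips with 3 to 60 N. Pads are 19 mm wide; open, the fingers measure 117 mm over their backs; the gripper's body (75 mm by 190 mm) begins 51 mm behind the grasp point.
Start: joints at [0.014, 0.321, -0.07, 1.45, 0.023, 1.371, -0.057], TCP at [0.65, -0, 0.194] pointing down, gripper open.
Joint ranges: [-2.86, 2.86], [-0.3, 2.09], [-1.38, 1.24], [0.06, 2.45], [-1.56, 4.7], [0.09, 2.05], [-2.69, 2.69]. Speed limits (rad/s): [2.57, 2.57, 3.14, 3.14, 3.14, 3.14, 3.14].

### API

Orientations are given as a rotation vector (axis times angle).
In Python, from bench import ctrl gives the robot as it stands. The module is installed in compiled form; this text tells all that it offers.
- The arm moves only by the shell command python3 -m handwheel 'ROWS' [FORCE]. ROWS is JSON, a list of rows, each a list of 7 numbers: the finger opening in m, from 0 to 0.087, then the shift along the tool's x, y, z in m, then the turn, a rotation vector about the tool's x, y, z in degrees. A call has 1 to 12 rows; each row shifts and turns the commanded pose from where the row before left it, along the tool's axes as they then stand; what a row does not reach is not made up. A row lasts 1/8 s, in which the tool goes at most 62.5 mm and 10.7 degrees, less where a joint would pass 70% of its speed; a pose out of reach is approached as far as the arm can. A call is refused whole if a number of a shift passes 0.0625 or a number of a turn 10.7, either way. A call with a gripper value outside its range is refused whole. The fingers move at their own pace and stop on an object; FORCE is the grip in N (left out, the last holds). Time passes only in rows, so rows that do not move let the fingers close. It gives the time, the measured TCP pose, the force, the opening and the grip force at its end, in the units of the state.
- ctrl.get_state(): the state, without advancing time (a new reading comes with each control period).
- ctrl.get_image(name): name is "scene" or "side" or "wrist"; returns (picture, depth): 420x560x3 uint8, blue, green, red; 420x560 float32, m along the optical axis (not along the pixel's ray), 0 where there is no reading.
- ctrl.camera_info(name): a dict with "intrinsics" (3x3 intrinsics, pixels), "R" (3x3) and "t" (3): a world point X has camera coordinates R X + t. Camera axes: x right, y down, z forward; pixel columns grow to the right and rows downward; lengths in m; the calibration is good to about 2 mm. A picture is of the moment at which its call begins: read the wrist's pose just before it. camera_info takes no time and is no camera call; for the wrist camera it gives the pose at the moment of the call.
- ctrl.close_job(): hands the job in; it is judged then, once.
The state is a dict: "time": time; "joint_positions": joint angles; "qd": joint speeds; "joint_torque": joint torques, N m; "position": TCP position; "tool_rot": TCP orientation; "ft_force": force on the tool from outside, world axes, zero at the start; "torque": the same for the moment, N m; "grip_width": opening from 0.0 (shut) to 1.0 (fully open); "grip_force": force on a finger pad.
Only numpy, scipy, OpenCV 4.12 (cv2) and the standard library are available. Lean on these libraries where they do the work, as an engineer would, in place of code of your own. Each camera call takes 0.05 s, during which the arm holds its last target. There are 200 camera calls.

### The job

Move the four spice jars from the steel tray into the wooden rack, one upright in each compartment, with their order reversed: the jar that stands nearest the tray's black handle goes into the compartment farthest from the rack's black handle, the next one beside it, and so on, so that the jar farthest from the tray's handle ends up next to the rack's handle. The jars are glass: set them down rather than dropping them, and leave the mug, the canister and the pepper mill where they are.

Things in the scene. Friction and masses are not known exactly. Their poses are not given: they have to be found in the camera images.
- red_jar: loose round glass spice jar of dark red paprika with a red lid, upright: 44 mm diameter all the way up, 92 mm tall (lid the top 21 mm), about 0.18 kg. Origin: centre of its underside; z up along the jar. Grip it from above across its diameter.
- yellow_jar: loose round glass spice jar of ochre turmeric with a yellow lid, upright: 44 mm diameter all the way up, 92 mm tall (lid the top 21 mm), about 0.18 kg. Origin: centre of its underside; z up along the jar. Grip it from above across its diameter.
- green_jar: loose round glass spice jar of grey-green herbs with a green lid, upright: 44 mm diameter all the way up, 92 mm tall (lid the top 21 mm), about 0.18 kg. Origin: centre of its underside; z up along the jar. Grip it from above across its diameter.
- blue_jar: loose round glass spice jar of black pepper with a blue lid, upright: 44 mm diameter all the way up, 92 mm tall (lid the top 21 mm), about 0.18 kg. Origin: centre of its underside; z up along the jar. Grip it from above across its diameter.
- red_coaster: red flat round coaster fixed on the tray, 62 mm diameter, 3 mm thick; the jar with the red lid stands on it at the start. Origin: centre of its underside; axes parallel to the tray's.
- yellow_coaster: yellow flat round coaster fixed on the tray, 62 mm diameter, 3 mm thick; the jar with the yellow lid stands on it at the start. Origin: centre of its underside; axes parallel to the tray's.
- green_coaster: green flat round coaster fixed on the tray, 62 mm diameter, 3 mm thick; the jar with the green lid stands on it at the start. Origin: centre of its underside; axes parallel to the tray's.
- blue_coaster: blue flat round coaster fixed on the tray, 62 mm diameter, 3 mm thick; the jar with the blue lid stands on it at the start. Origin: centre of its underside; axes parallel to the tray's.
- tray: steel tray, fixed, 78 mm (x) by 306 mm (y), floor 4 mm thick, rim 12 mm high; four coasters lie along it in a row, centres at y = -111, -37, 37 and 111 mm, x = 0, in random colour order, their tops 7 mm above the counter. Black bow handle at its +y end, reaching to y = 187 mm. Origin: centre of the underside; x across, y along the row, z up.
- rack: wooden spice rack, fixed, empty, 80 mm (x) by 302 mm (y), 26 mm high, open on top, with four square compartments 68 by 68 mm in a row, centres at y = -111, -37, 37 and 111 mm, x = 0; walls 6 mm, inner floor 6 mm above the counter. Black bow handle at its +y end, reaching to y = 185 mm. Origin: centre of the underside; x across, y along the row, z up.
- mug: bystander: blue mug, 82 mm diameter, 92 mm tall, loose. Origin: centre of its underside. Leave alone.
- canister: bystander: black canister with wooden lid, 92 mm diameter, 119 mm tall, loose. Origin: centre of its underside. Leave alone.
- mill: bystander: dark wooden pepper mill, 56 mm diameter, 158 mm tall, loose. Origin: centre of its underside. Leave alone.

How it is judged:
At the end, for the whole second after the job is handed in: Each jar upright (0.1 rad) on the floor (5 mm) of its compartment, within 16 mm of its centre in x and y, mirrored: coaster at y in the tray's frame means jar at -y in the rack's frame. All released, at rest (under 0.02 m/s) (((y of red_coaster in the frame of tray between -0.131 and -0.091 m and y of red_jar in the frame of rack between 0.095 and 0.127 m) or (y of red_coaster in the frame of tray between -0.057 and -0.017 m and y of red_jar in the frame of rack between 0.021 and 0.053 m) or (y of red_coaster in the frame of tray between 0.017 and 0.057 m and y of red_jar in the frame of rack between -0.053 and -0.021 m) or (y of red_coaster in the frame of tray between 0.091 and 0.131 m and y of red_jar in the frame of rack between -0.127 and -0.095 m)) and x of red_jar in the frame of rack between -0.016 and 0.016 m and z of red_jar in the frame of rack between 0.001 and 0.011 m and angle between each of red_jar, yellow_jar, green_jar, blue_jar's own z axis and vertical below 0.1 rad and linear speed of each of red_jar, yellow_jar, green_jar, blue_jar below 0.02 m/s and contact force between each of red_jar, yellow_jar, green_jar, blue_jar and the fingers below 0.1 N and ((y of yellow_coaster in the frame of tray between -0.131 and -0.091 m and y of yellow_jar in the frame of rack between 0.095 and 0.127 m) or (y of yellow_coaster in the frame of tray between -0.057 and -0.017 m and y of yellow_jar in the frame of rack between 0.021 and 0.053 m) or (y of yellow_coaster in the frame of tray between 0.017 and 0.057 m and y of yellow_jar in the frame of rack between -0.053 and -0.021 m) or (y of yellow_coaster in the frame of tray between 0.091 and 0.131 m and y of yellow_jar in the frame of rack between -0.127 and -0.095 m)) and x of yellow_jar in the frame of rack between -0.016 and 0.016 m and z of yellow_jar in the frame of rack between 0.001 and 0.011 m and ((y of green_coaster in the frame of tray between -0.131 and -0.091 m and y of green_jar in the frame of rack between 0.095 and 0.127 m) or (y of green_coaster in the frame of tray between -0.057 and -0.017 m and y of green_jar in the frame of rack between 0.021 and 0.053 m) or (y of green_coaster in the frame of tray between 0.017 and 0.057 m and y of green_jar in the frame of rack between -0.053 and -0.021 m) or (y of green_coaster in the frame of tray between 0.091 and 0.131 m and y of green_jar in the frame of rack between -0.127 and -0.095 m)) and x of green_jar in the frame of rack between -0.016 and 0.016 m and z of green_jar in the frame of rack between 0.001 and 0.011 m and ((y of blue_coaster in the frame of tray between -0.131 and -0.091 m and y of blue_jar in the frame of rack between 0.095 and 0.127 m) or (y of blue_coaster in the frame of tray between -0.057 and -0.017 m and y of blue_jar in the frame of rack between 0.021 and 0.053 m) or (y of blue_coaster in the frame of tray between 0.017 and 0.057 m and y of blue_jar in the frame of rack between -0.053 and -0.021 m) or (y of blue_coaster in the frame of tray between 0.091 and 0.131 m and y of blue_jar in the frame of rack between -0.127 and -0.095 m)) and x of blue_jar in the frame of rack between -0.016 and 0.016 m and z of blue_jar in the frame of rack between 0.001 and 0.011 m); the robot touches nothing.
It fails at once if a jar is dropped or thrown: it moves faster than 0.7 m/s out of the fingers (a free fall of about 25 mm) ((linear speed of red_jar above 0.7 m/s and contact force between red_jar and the fingers below 0.1 N) or (linear speed of yellow_jar above 0.7 m/s and contact force between yellow_jar and the fingers below 0.1 N) or (linear speed of green_jar above 0.7 m/s and contact force between green_jar and the fingers below 0.1 N) or (linear speed of blue_jar above 0.7 m/s and contact force between blue_jar and the fingers below 0.1 N)).
It fails at once if the mug, the canister or the mill is moved by more than 30 mm or tipped over (distance of any of mug, canister, mill from where it was at the start of the episode above 0.03 m or angle between any of mug, canister, mill's own z axis and vertical above 0.5 rad).
It also fails if it takes over 93 s, if anything falls off the work surface, if the arm or the gripper's body presses on something with over 40 N, if the wrist force passes 120 N, or if a joint passes its speed limit or range.

## Working session

There is one attempt and no reset: what is moved stays moved. The work goes in short steps, Python scripts to look and compute and a shell command to move; the robot and the scene stay as the last step left them, time stands still between calls to the robot, and variables do not carry over. Pictures are saved under pics/ and viewed, at most 14 in all, crops included, and the job is handed in when it is done.

```bash
mkdir -p pics
python3 - <<'E'
from bench import ctrl
import cv2,numpy as np
for n in("scene","side"):
    im,d=ctrl.get_image(n);cv2.imwrite(f"pics/{n}0.png",im);np.savez(f"{n}0.npz",d=d,im=im,**ctrl.camera_info(n))
    print(n,ctrl.camera_info(n)["R"],ctrl.camera_info(n)["t"])
print(ctrl.get_state())
E
```

```text
scene [[-0.02902091  0.99941067 -0.01833291]
 [ 0.64224292  0.00458923 -0.76648742]
 [-0.76595158 -0.03401834 -0.64199761]] [ 0.0300178  -0.32038695  1.6369756 ]
side [[-0.97052498 -0.24094912 -0.00497831]
 [-0.18753186  0.76801636 -0.61235829]
 [ 0.15137062 -0.59337543 -0.7905647 ]] [0.52625013 0.11267095 1.14620341]
{'time': 0.1, 'joint_positions': array([ 0.01409785,  0.32178717, -0.07013964,  1.45152057,  0.02259592,
        1.3708096 , -0.05688143]), 'qd': array([-0.00054321, -0.0028749 ,  0.00015392, -0.00060296,  0.00061683,
       -0.00017934,  0.00081483]), 'joint_torque': array([ 1.37795760e-04, -4.92569017e+01, -4.06077392e-01, -3.13399816e+01,
       -6.42974046e-02,  3.95253638e-02,  6.49213871e-05]), 'position': array([ 6.49464126e-01, -1.31351680e-05,  1.93162773e-01]), 'tool_rot': array([-2.22049842e+00, -2.22071859e+00,  2.00487766e-03]), 'ft_force': array([ 0.70961732,  0.05994367, -0.11040707]), 'torque': array([0.00314782, 0.01053898, 0.02778262]), 'grip_force': 0.0, 'grip_width': 1.001346801610535}
```

View pics/scene0.png

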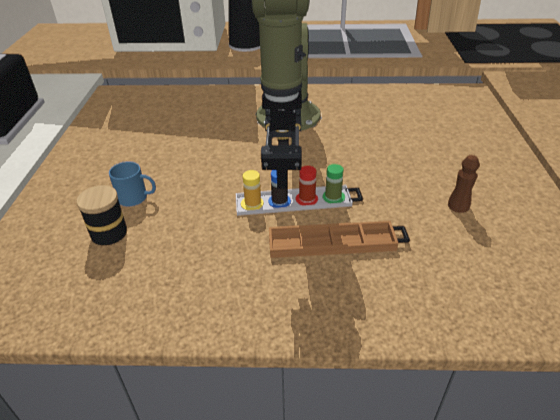

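View pics/side0.png

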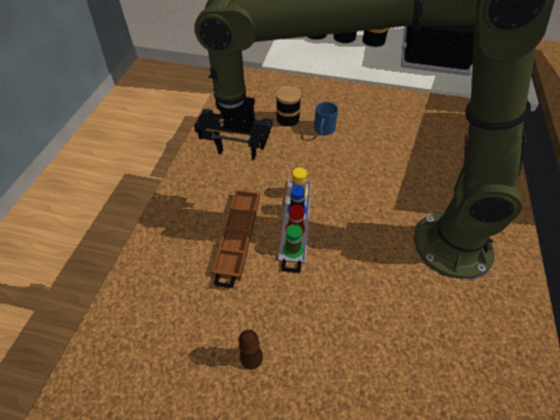

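The scene view shows, on the tray from the handle side (right, col 355), green (335,170), red (308,172), blue (280,175), yellow (252,178). The rack is at (270–398, 240) with its handle at the right (402,234). The side view shows both clear of the gripper.

```bash
cat > h.py <<'E'
import numpy as np,cv2
def cloud(z):
    d=z["d"];K=z["intrinsics"];v,u=np.indices(d.shape)
    P=np.stack([(u-K[0,2])/K[0,0]*d,(v-K[1,2])/K[1,1]*d,d],-1)
    X=(P-z["t"])@z["R"]; X[d<=0]=np.nan
    return X
H=dict(red=[(0,8),(172,180)],yellow=[(22,32)],green=[(50,80)],blue=[(105,125)])
def lids(z,X):
    hsv=cv2.cvtColor(z["im"],cv2.COLOR_BGR2HSV);o={}
    for n,r in H.items():
        m=np.zeros(hsv.shape[:2],bool)
        for a,b in r: m|=(hsv[...,0]>=a)&(hsv[...,0]<=b)
        m&=(hsv[...,1]>130)&(hsv[...,2]>70)&(X[...,2]>.092)&(X[...,2]<.106)&(X[...,0]>.45)&(X[...,0]<.9)&(abs(X[...,1])<.22)
        p=X[m]
        if len(p): o[n]=((p.min(0)+p.max(0))/2,np.ptp(p,axis=0),len(p))
    return o
E
python3 - <<'E'
from h import *
np.set_printoptions(precision=4,suppress=True)
for n in("side","scene"):
    z=np.load(n+"0.npz");X=cloud(z);print(n)
    for k,v in lids(z,X).items():print(k,*v)
    m=(X[...,2]>.016)&(X[...,2]<.034)&(X[...,0]>.66)&(X[...,0]<.9)&(abs(X[...,1]-.05)<.3)
    m=cv2.morphologyEx(m.astype('u1'),cv2.MORPH_OPEN,np.ones((2,2)))
    c,l,s,_=cv2.connectedComponentsWithStats(m)
    for i in range(1,c):
        if s[i,4]>60:
            p=X[l==i];print(s[i],"z",np.percentile(p[:,2],[5,50,95]),cv2.minAreaRect((p[:,:2]*1000).astype('f4')))
    print("table z",np.nanmedian(X[300:320,250:300,2]))
    # enlarged crop
im=np.load("side0.npz")["im"];cv2.imwrite("pics/crop0.png",cv2.resize(im[150:300,200:340],None,fx=4,fy=4,interpolation=cv2.INTER_CUBIC))
E
```

```text
side
red [0.4666 0.0601 0.0971] [0.033  0.0414 0.0097] 134
yellow [ 0.4844 -0.0847  0.0965] [0.0415 0.0437 0.0088] 123
green [0.4629 0.1302 0.0974] [0.0257 0.0425 0.007 ] 106
blue [ 0.4756 -0.0145  0.0966] [0.0399 0.0444 0.009 ] 131
[221 191  22  53 162] z [nan nan nan] ((659.5429077148438, 71.78831481933594), (19.71040153503418, 201.8400115966797), 4.226282596588135)
table z -0.0013931830231563498
scene
red [0.4694 0.0563 0.0971] [0.0377 0.0413 0.0101] 137
yellow [ 0.4874 -0.0871  0.0967] [0.0454 0.0415 0.0093] 155
green [0.4665 0.1269 0.0971] [0.0325 0.0385 0.01  ] 114
blue [ 0.4825 -0.0292  0.0974] [0.0346 0.0136 0.0099] 45
[271 244 104   9 475] z [nan nan nan] ((655.7003784179688, 90.52888488769531), (38.9418830871582, 242.19187927246094), 4.927268028259277)
table z -0.00044061442422128324
```

View pics/crop0.png

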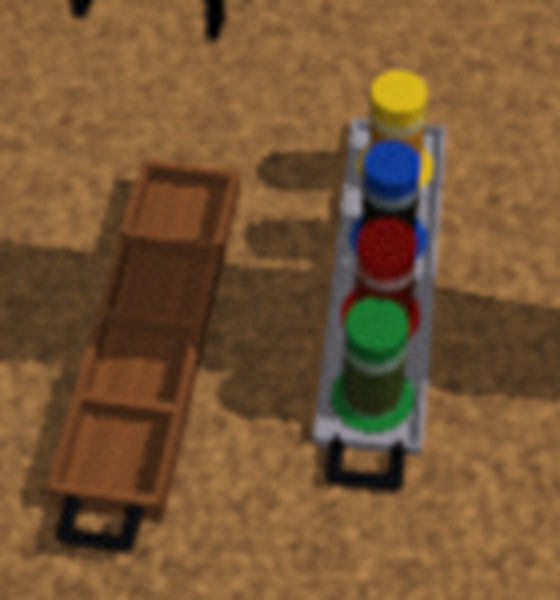

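The crop shows the rack's rim corners at about (142,163), (240,170), (52,488), (160,503), and the handle at the lower end on both tray and rack. I now intersect those with z = 26 mm and widen the lid limits.

```bash
sed -i 's/X\[...,0\]>.45/X[...,0]>.40/' h.py
cat >> h.py <<'E'
def ray(z,uv,h):
    uv=np.atleast_2d(uv).astype(float);K=z["intrinsics"]
    r=np.c_[(uv[:,0]-K[0,2])/K[0,0],(uv[:,1]-K[1,2])/K[1,1],np.ones(len(uv))]@z["R"]
    c=-z["R"].T@z["t"];return c+r*((h-c[2])/r[:,2])[:,None]
E
python3 - <<'E'
from h import *
np.set_printoptions(precision=4,suppress=True)
for n in("side","scene"):
    z=np.load(n+"0.npz");X=cloud(z);print(n,-z["R"].T@z["t"])
    for k,v in lids(z,X).items():print(k,*v)
z=np.load("side0.npz")
c=np.array([(142,163),(240,170),(52,488),(160,503)])/4+[200-.4,150-.4]
p=ray(z,c,.026);print(p, "w",np.linalg.norm(p[0]-p[1]),np.linalg.norm(p[2]-p[3]),"l",np.linalg.norm(p[0]-p[2]),np.linalg.norm(p[1]-p[3]),"centre",p.mean(0))
im=np.load("scene0.npz")["im"];cv2.imwrite("pics/crop1.png",cv2.resize(im[160:270,230:420],None,fx=4,fy=4,interpolation=cv2.INTER_CUBIC))
E
```

```text
side [0.3584 0.7204 0.9778]
red [0.4638 0.0601 0.0971] [0.0386 0.0414 0.0097] 149
yellow [ 0.4844 -0.0847  0.0965] [0.0415 0.0437 0.0088] 123
green [0.4553 0.1302 0.0969] [0.0409 0.0425 0.0083] 161
blue [ 0.4756 -0.0145  0.0966] [0.0399 0.0444 0.009 ] 131
scene [1.4605 0.0272 0.8059]
red [0.4661 0.0563 0.0971] [0.0443 0.0413 0.0101] 145
yellow [ 0.4874 -0.0871  0.0967] [0.0454 0.0415 0.0093] 155
green [0.463  0.1269 0.0971] [0.0394 0.0385 0.01  ] 128
blue [ 0.4825 -0.0292  0.0974] [0.0346 0.0136 0.0099] 45
[[ 0.68   -0.0266  0.026 ]
 [ 0.6014 -0.0382  0.026 ]
 [ 0.6519  0.2676  0.026 ]
 [ 0.5763  0.2609  0.026 ]] w 0.07939034243452936 0.07596395539779557 l 0.29551812526891286 0.3000946484338368 centre [0.6274 0.1159 0.026 ]
```

View pics/crop1.png

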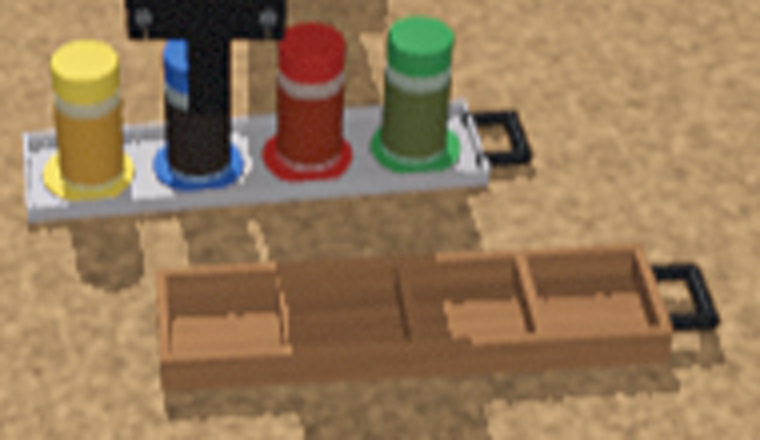

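This crop confirms the order (from the handle: green, red, blue, yellow). The rack's rim corners in it are at about (158,270), (648,247), (670,333), (162,357).

Run:
```python
from h import *
np.set_printoptions(precision=4,suppress=True)
z=np.load("scene0.npz")
c=np.array([(158,270),(162,357),(648,247),(670,333)])/4+[230-.4,160-.4]
p=ray(z,c,.026);print(p, "w",np.linalg.norm(p[0]-p[1]),np.linalg.norm(p[2]-p[3]),"l",np.linalg.norm(p[0]-p[2]),np.linalg.norm(p[1]-p[3]),"centre",p.mean(0))
p0,p1=p[:2].mean(0),p[2:].mean(0);print("yaw",np.degrees(np.arctan2(-(p1-p0)[0],(p1-p0)[1])))
```

```text
[[ 0.607  -0.0373  0.026 ]
 [ 0.682  -0.0316  0.026 ]
 [ 0.5833  0.2641  0.026 ]
 [ 0.659   0.2654  0.026 ]] w 0.07518365562063577 0.07570375039765231 l 0.3024007403250171 0.29789269084056363 centre [0.6328 0.1152 0.026 ]
yaw 4.461180906181221
```

Rack centre is about (0.630, 0.1155), yaw 4.8°. Mean lid positions are green (0.458, 0.131), red (0.467, 0.058), blue (0.477, -0.016) and yellow (0.486, -0.089), at 74 mm spacing. The tool closes along world x, across the row, so no turning is needed. First I go above the green jar.

```bash
python3 -m handwheel '[[0.087,0.022,-0.032,0,0,0,0],[0.087,0.022,-0.032,0,0,0,0],[0.087,0.022,-0.032,0,0,0,0],[0.087,0.022,-0.032,0,0,0,0],[0.087,0.022,-0.032,0,0,0,0],[0.087,0.021,-0.031,0,0,0,0],[0.087,0,0,0,0,0,0]]' 20
python3 - <<'E'
from bench import ctrl
from h import *
np.set_printoptions(precision=4,suppress=True)
i=ctrl.camera_info("wrist");im,d=ctrl.get_image("wrist");z=dict(d=d,im=im,**i);cv2.imwrite("pics/w1.png",im)
X=cloud(z);print(ctrl.get_state()["position"],lids(z,X),-i["R"].T@i["t"])
im,d=ctrl.get_image("scene");z=dict(d=d,im=im,**ctrl.camera_info("scene"));print({k:v[0] for k,v in lids(z,cloud(z)).items()})
E
```

```text
time: 0.98
position: [0.457, 0.1329, 0.1941]
tool_rot: [-2.216, -2.226, 0.0]
ft_force: [1.2, 0.6, 1.2]
grip_width: 0.997
grip_force: 0.0
[0.4584 0.1315 0.1942] {'red': (array([0.4634, 0.058 , 0.0966]), array([0.0419, 0.0438, 0.009 ]), 1249), 'yellow': (array([0.4469, 0.1092, 0.0986]), array([0., 0., 0.]), 1), 'green': (array([0.4558, 0.1284, 0.0967]), array([0.0412, 0.0434, 0.0094]), 1441), 'blue': (array([ 0.4743, -0.0203,  0.0974]), array([0.0405, 0.0343, 0.0072]), 789)} [0.4562 0.2174 0.3848]
{'red': array([0.4681, 0.0563, 0.097 ]), 'yellow': array([ 0.4901, -0.087 ,  0.097 ]), 'green': array([0.4624, 0.1284, 0.0967]), 'blue': array([ 0.4802, -0.0167,  0.0978])}
```

View pics/w1.png

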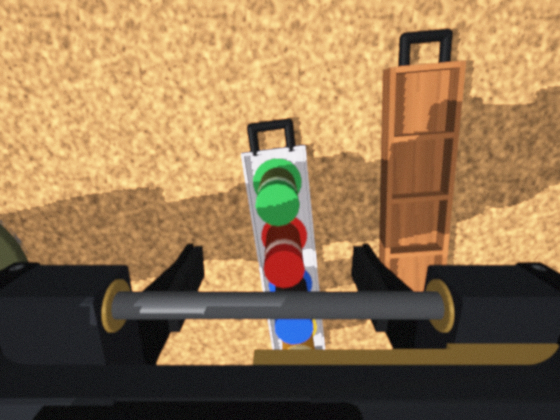

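The wrist view shows the green jar just ahead between the fingers (lid at (278,204)), agreeing within 3 mm. The rack's handle-end rim corners are at (386,68) and (467,62), with the handle at (428,45).

```bash
python3 -m handwheel '[[0.087,-0.002,0,0.028,0,0,0],[0.087,0,0,0.028,0,0,0],[0.087,0,0,0.028,0,0,0],[0.087,0,0,0.028,0,0,0],[0.087,0,0,0.028,0,0,0],[0.087,0,0,0,0,0,0],[0.03,0,0,0,0,0,0],[0.03,0,0,0,0,0,0],[0.03,0,0,0,0,0,0],[0.03,0,0,0,0,0,0],[0.03,0,0,0,0,0,0]]' 20
```

```text
time: 2.45
position: [0.4589, 0.129, 0.0544]
tool_rot: [2.221, 2.221, -0.0]
ft_force: [-0.2, 0.3, 0.0]
grip_width: 0.515
grip_force: 0.4
```

Run:
```python
from bench import ctrl
from h import *
i=ctrl.camera_info("wrist");R=i["R"];i["t"]=-R@np.array([.4562,.2174,.3848]) # pose of pic w1
p=ray(i,[(386,68),(467,62),(383,240),(455,250)],.026);print(p.round(4))
```

```text
[[0.5722 0.2591 0.026 ]
 [0.6578 0.2649 0.026 ]
 [0.59   0.0588 0.026 ]
 [0.684  0.0448 0.026 ]]
```

Fingers are at 44.8 mm, just touching; I let the grip build up, then lift.

```bash
python3 -m handwheel '[[0.03,0,0,0,0,0,0],[0.03,0,0,0,0,0,0],[0.03,0,0,0,0,0,0],[0.03,0,0,-0.01,0,0,0],[0.03,0,0,-0.025,0,0,0],[0.03,0,0,-0.025,0,0,0],[0.03,0,0,-0.025,0,0,0],[0.03,0,0,-0.025,0,0,0],[0.03,0,0,0,0,0,0]]' 20
```

```text
time: 3.58
position: [0.4606, 0.1294, 0.1662]
tool_rot: [2.22, 2.219, 0.006]
ft_force: [-0.1, 0.3, -2.4]
grip_width: 0.501
grip_force: 20.0
```

```bash
python3 -m handwheel '[[0.03,-0.015,0.02,0,0,0,0],[0.03,-0.021,0.03,0,0,0,0],[0.03,-0.021,0.03,0,0,0,0],[0.03,-0.021,0.03,0,0,0,0],[0.03,-0.021,0.03,0,0,0,0],[0.03,-0.021,0.03,0,0,0,0],[0.03,-0.005,0.01,0,0,0,0],[0.03,0,0,0,0,0,0],[0.03,0,0,0,0,0,0]]' 20
python3 - <<'E'
from bench import ctrl
import cv2
from h import *
s=ctrl.get_state();i=ctrl.camera_info("wrist");im,d=ctrl.get_image("wrist");cv2.imwrite("pics/w2.png",im);np.savez("w2.npz",d=d,im=im,**i);print(s["position"])
E
```

```text
time: 4.7
position: [0.6381, 0.005, 0.1635]
tool_rot: [-2.219, -2.222, 0.001]
ft_force: [0.2, 0.3, -1.3]
grip_width: 0.497
grip_force: 20.0
[0.63814561 0.00501117 0.16354593]
```

View pics/w2.png

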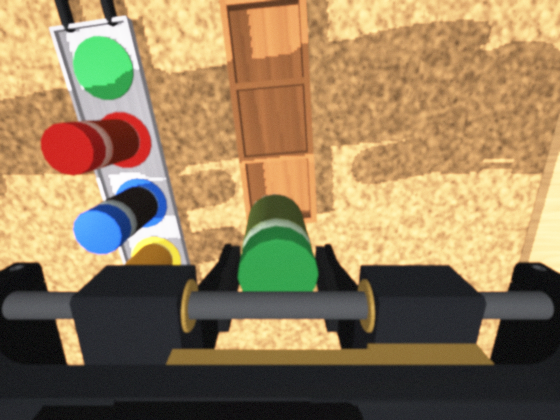

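The jar is held upright over the rack; dividers run from (236,87) to (310,81) and from (243,159) to (314,154).

Run:
```python
from h import *
z=np.load("w2.npz")
p=ray(z,[(236,87),(310,81),(242,159),(315,154)],.026);print(p.round(4),p[:2].mean(0),p[2:].mean(0))
```

```text
[[0.5957 0.1103 0.026 ]
 [0.6693 0.1159 0.026 ]
 [0.5992 0.0385 0.026 ]
 [0.6771 0.044  0.026 ]] [0.6325348  0.11312866 0.026     ] [0.63815862 0.04124658 0.026     ]
```

This refines the rack centre to (0.631, 0.114); green goes to (0.640, 0.003). Set down.

```bash
python3 -m handwheel '[[0.03,-0.002,0.002,0.02,0,0,0],[0.03,0,0,0.025,0,0,0],[0.03,0,0,0.025,0,0,0],[0.03,0,0,0.02,0,0,0],[0.03,0,0,0.01,0,0,0],[0.03,0,0,0.006,0,0,0],[0.03,0,0,0.002,0,0,0],[0.03,0,0,0.002,0,0,0],[0.03,0,0,0,0,0,0]]'
```

```text
time: 5.88
position: [0.6413, 0.002, 0.0546]
tool_rot: [2.221, 2.221, 0.001]
ft_force: [0.2, 0.2, -2.0]
grip_width: 0.5
grip_force: 20.0
```

```bash
python3 -m handwheel '[[0.03,0,0,0.001,0,0,0],[0.03,0,0,0,0,0,0]]'; python3 -m handwheel '[[0.03,0,0,0.001,0,0,0],[0.03,0,0,0,0,0,0]]'
```

```text
time: 6.12
position: [0.6413, 0.0019, 0.0534]
tool_rot: [2.221, 2.221, 0.001]
ft_force: [0.1, 0.1, -2.4]
grip_width: 0.5
grip_force: 19.9
time: 6.38
position: [0.6414, 0.002, 0.0533]
tool_rot: [2.221, 2.221, 0.001]
ft_force: [-1.9, 0.2, 4.9]
grip_width: 0.499
grip_force: 20.0
```

Contact felt (4.9 N). Release, rise, and go over the red jar (0.466, 0.058).

```bash
python3 -m handwheel '[[0.087,0,0,0,0,0,0],[0.087,0,0,0,0,0,0],[0.087,0,0,0,0,0,0],[0.087,0,0,-0.01,0,0,0],[0.087,0,0,-0.03,0,0,0],[0.087,0,0,-0.03,0,0,0],[0.087,0,0,-0.03,0,0,0],[0.087,0,0,-0.01,0,0,0]]'
python3 -m handwheel '[[0.087,0.01,-0.025,0,0,0,0],[0.087,0.01,-0.03,0,0,0,0],[0.087,0.01,-0.03,0,0,0,0],[0.087,0.01,-0.03,0,0,0,0],[0.087,0.01,-0.03,0,0,0,0],[0.087,0.006,-0.03,0,0,0,0],[0.087,0,0,0,0,0,0],[0.087,0,0,0,0,0,0]]'
python3 - <<'E'
from bench import ctrl
from h import *
i=ctrl.camera_info("wrist");im,d=ctrl.get_image("wrist");z=dict(d=d,im=im,**i);cv2.imwrite("pics/w3.png",im)
for k,v in lids(z,cloud(z)).items():print(k,v[0].round(4),v[2])
print(ctrl.get_state()["position"])
E
```

```text
time: 7.38
position: [0.6425, 0.002, 0.1652]
tool_rot: [2.219, 2.219, 0.005]
ft_force: [-0.3, 0.1, 0.3]
grip_width: 0.999
grip_force: 0.0
time: 8.38
position: [0.4665, 0.0577, 0.1621]
tool_rot: [2.221, 2.221, 0.001]
ft_force: [0.3, -0.2, -0.7]
grip_width: 0.998
grip_force: 0.0
red [0.4628 0.0579 0.0968] 1827
yellow [ 0.4847 -0.078   0.0965] 874
green [0.6371 0.0127 0.0959] 725
blue [ 0.4747 -0.0083  0.0965] 1120
[0.46662533 0.05764049 0.16204646]
```

View pics/w3.png

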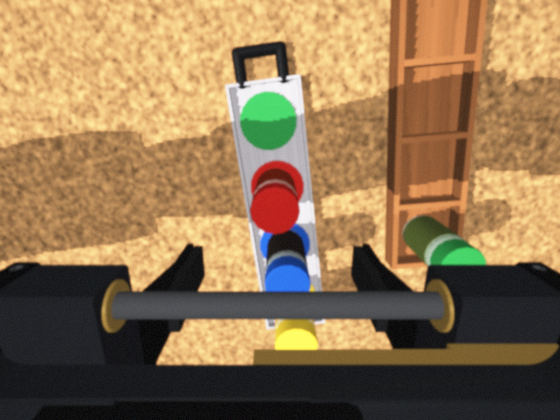

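Green stands upright in the end compartment (base about (428,228)) and the red jar is centred between the fingers. Grip red.

```bash
python3 -m handwheel '[[0.087,0,-0.001,0.027,0,0,0],[0.087,0,0,0.027,0,0,0],[0.087,0,0,0.027,0,0,0],[0.087,0,0,0.027,0,0,0],[0.087,0,0,0,0,0,0],[0.03,0,0,0,0,0,0],[0.03,0,0,0,0,0,0],[0.03,0,0,0,0,0,0],[0.03,0,0,0,0,0,0],[0.03,0,0,0,0,0,0],[0.03,0,0,0,0,0,0],[0.03,0,0,0,0,0,0]]' 20
python3 -m handwheel '[[0.03,0,0,0,0,0,0],[0.03,0,0,-0.01,0,0,0],[0.03,0,0,-0.025,0,0,0],[0.03,0,0,-0.025,0,0,0],[0.03,0,0,-0.025,0,0,0],[0.03,0,0,-0.025,0,0,0],[0.03,0,0,0,0,0,0],[0.03,0,0,0,0,0,0]]'
```

```text
time: 9.93
position: [0.465, 0.058, 0.0543]
tool_rot: [-2.221, -2.221, 0.0]
ft_force: [-0.5, -0.1, 1.6]
grip_width: 0.496
grip_force: 20.0
time: 10.92
position: [0.4643, 0.0578, 0.1631]
tool_rot: [-2.221, -2.221, 0.002]
ft_force: [0.1, -0.2, -2.6]
grip_width: 0.495
grip_force: 20.0
```

```bash
python3 -m handwheel '[[0.03,0.003,0.025,0,0,0,0],[0.03,0.003,0.03,0,0,0,0],[0.03,0.003,0.03,0,0,0,0],[0.03,0.003,0.03,0,0,0,0],[0.03,0.003,0.03,0,0,0,0],[0.03,0.004,0.024,0,0,0,0],[0.03,0,0,0,0,0,0],[0.03,0,0,0,0,0,0]]'
python3 -m handwheel '[[0.03,0,0,0.02,0,0,0],[0.03,0,0,0.025,0,0,0],[0.03,0,0,0.025,0,0,0],[0.03,0,0,0.02,0,0,0],[0.03,0,0,0.01,0,0,0],[0.03,0,0,0.006,0,0,0],[0.03,0,0,0.002,0,0,0],[0.03,0,0,0.001,0,0,0],[0.03,0,0,0.001,0,0,0],[0.03,0,0,0,0,0,0]]'
```

```text
time: 11.92
position: [0.6326, 0.0768, 0.1626]
tool_rot: [-2.22, -2.22, 0.004]
ft_force: [-0.2, 0.8, -2.4]
grip_width: 0.5
grip_force: 20.0
time: 13.18
position: [0.6342, 0.077, 0.0545]
tool_rot: [2.221, 2.221, 0.001]
ft_force: [0.0, 0.1, -3.0]
grip_width: 0.498
grip_force: 20.0
```

```bash
python3 -m handwheel '[[0.03,0,0,0.001,0,0,0],[0.03,0,0,0,0,0,0]]'; python3 -m handwheel '[[0.03,0,0,0.001,0,0,0],[0.03,0,0,0,0,0,0]]'
```

```text
time: 13.42
position: [0.6342, 0.077, 0.0534]
tool_rot: [2.221, 2.221, 0.001]
ft_force: [-0.1, 0.2, -1.3]
grip_width: 0.5
grip_force: 20.0
time: 13.68
position: [0.6343, 0.0771, 0.0533]
tool_rot: [2.221, 2.221, 0.001]
ft_force: [-2.3, -1.4, 5.9]
grip_width: 0.501
grip_force: 20.0
```

Contact; release, rise, and move over the blue jar.

```bash
python3 -m handwheel '[[0.087,0,0,0,0,0,0],[0.087,0,0,0,0,0,0],[0.087,0,0,0,0,0,0],[0.087,0,0,-0.01,0,0,0],[0.087,0,0,-0.03,0,0,0],[0.087,0,0,-0.03,0,0,0],[0.087,0,0,-0.03,0,0,0],[0.087,0,0,-0.01,0,0,0]]'
python3 -m handwheel '[[0.087,-0.016,-0.025,0,0,0,0],[0.087,-0.016,-0.03,0,0,0,0],[0.087,-0.016,-0.03,0,0,0,0],[0.087,-0.016,-0.03,0,0,0,0],[0.087,-0.016,-0.03,0,0,0,0],[0.087,-0.013,-0.014,0,0,0,0],[0.087,0,0,0,0,0,0],[0.087,0,0,0,0,0,0]]'
python3 - <<'E'
from bench import ctrl
from h import *
for n in("wrist","scene"):
    i=ctrl.camera_info(n);im,d=ctrl.get_image(n);z=dict(d=d,im=im,**i)
    if n=="wrist": cv2.imwrite("pics/w4.png",im)
    for k,v in lids(z,cloud(z)).items():print(n,k,v[0].round(4),v[2])
print(ctrl.get_state()["position"])
E
```

```text
time: 14.68
position: [0.6355, 0.0773, 0.1651]
tool_rot: [2.219, 2.219, 0.006]
ft_force: [0.1, -0.3, -0.1]
grip_width: 0.999
grip_force: 0.0
time: 15.68
position: [0.476, -0.0153, 0.1622]
tool_rot: [2.221, 2.222, 0.001]
ft_force: [-0.3, -0.7, 0.0]
grip_width: 1.002
grip_force: 0.0
wrist red [0.6326 0.0764 0.0963] 2679
wrist yellow [ 0.4848 -0.0805  0.0966] 1203
wrist green [0.637  0.002  0.0961] 1942
wrist blue [ 0.4749 -0.0155  0.0966] 1822
scene red [0.6363 0.0765 0.0962] 194
scene yellow [ 0.4886 -0.0869  0.0974] 160
scene green [0.6437 0.0008 0.0964] 167
scene blue [ 0.4792 -0.0167  0.097 ] 134
[ 0.47583293 -0.01520761  0.16207077]
```

View pics/w4.png

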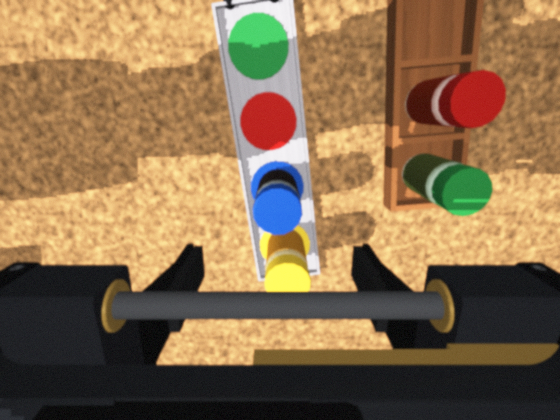

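Red (base ~(422,103)) and green (base ~(418,170)) each stand upright, about central in their compartments. Grip blue.

```bash
python3 -m handwheel '[[0.087,0,0,0.027,0,0,0],[0.087,0,0,0.027,0,0,0],[0.087,0,0,0.027,0,0,0],[0.087,0,0,0.027,0,0,0],[0.087,0,0,0,0,0,0],[0.03,0,0,0,0,0,0],[0.03,0,0,0,0,0,0],[0.03,0,0,0,0,0,0],[0.03,0,0,0,0,0,0],[0.03,0,0,0,0,0,0],[0.03,0,0,0,0,0,0],[0.03,0,0,0,0,0,0]]' 20
python3 -m handwheel '[[0.03,0,0,0,0,0,0],[0.03,0,0,-0.01,0,0,0],[0.03,0,0,-0.025,0,0,0],[0.03,0,0,-0.025,0,0,0],[0.03,0,0,-0.025,0,0,0],[0.03,0,0,-0.025,0,0,0],[0.03,0,0,-0.01,0,0,0],[0.03,0,0,0,0,0,0]]'
```

```text
time: 17.27
position: [0.4752, -0.016, 0.0544]
tool_rot: [2.221, 2.221, 0.0]
ft_force: [-0.3, -0.2, 1.2]
grip_width: 0.501
grip_force: 20.0
time: 18.27
position: [0.4752, -0.016, 0.1745]
tool_rot: [2.221, 2.221, 0.001]
ft_force: [0.5, 0.1, -1.1]
grip_width: 0.494
grip_force: 20.0
```

```bash
python3 -m handwheel '[[0.03,0.024,0.02,0,0,0,0],[0.03,0.024,0.022,0,0,0,0],[0.03,0.024,0.022,0,0,0,0],[0.03,0.024,0.022,0,0,0,0],[0.03,0.024,0.022,0,0,0,0],[0.03,0.024,0.022,0,0,0,0],[0.03,0.023,0.022,0,0,0,0],[0.03,0,0,0,0,0,0],[0.03,0,0,0,0,0,0]]'
python3 -m handwheel '[[0.03,0,0.001,0.02,0,0,0],[0.03,0,0,0.025,0,0,0],[0.03,0,0,0.025,0,0,0],[0.03,0,0,0.025,0,0,0],[0.03,0,0,0.015,0,0,0],[0.03,0,0,0.006,0,0,0],[0.03,0,0,0.002,0,0,0],[0.03,0,0,0.001,0,0,0],[0.03,0,0,0.001,0,0,0],[0.03,0,0,0,0,0,0]]'
python3 -m handwheel '[[0.03,0,0,0.001,0,0,0],[0.03,0,0,0,0,0,0]]'
```

```text
time: 19.4
position: [0.6261, 0.15, 0.1727]
tool_rot: [-2.221, -2.22, 0.004]
ft_force: [-1.3, 0.2, -1.3]
grip_width: 0.5
grip_force: 20.0
time: 20.65
position: [0.6283, 0.1511, 0.0546]
tool_rot: [2.221, 2.221, 0.001]
ft_force: [0.3, 0.4, -1.3]
grip_width: 0.502
grip_force: 20.0
time: 20.9
position: [0.6283, 0.151, 0.0534]
tool_rot: [2.221, 2.221, 0.001]
ft_force: [0.0, 0.5, -1.2]
grip_width: 0.498
grip_force: 20.0
```

```bash
python3 -m handwheel '[[0.03,0,0,0.001,0,0,0],[0.03,0,0,0,0,0,0]]'
python3 -m handwheel '[[0.087,0,0,0,0,0,0],[0.087,0,0,0,0,0,0],[0.087,0,0,0,0,0,0],[0.087,0,0,-0.01,0,0,0],[0.087,0,0,-0.03,0,0,0],[0.087,0,0,-0.03,0,0,0],[0.087,0,0,-0.03,0,0,0],[0.087,0,0,-0.01,0,0,0]]'
python3 -m handwheel '[[0.087,-0.029,-0.016,0,0,0,0],[0.087,-0.03,-0.018,0,0,0,0],[0.087,-0.03,-0.018,0,0,0,0],[0.087,-0.03,-0.018,0,0,0,0],[0.087,-0.03,-0.018,0,0,0,0],[0.087,-0.03,-0.018,0,0,0,0],[0.087,-0.03,-0.018,0,0,0,0],[0.087,-0.03,-0.018,0,0,0,0],[0.087,0,0,0,0,0,0],[0.087,0,0,0,0,0,0]]'
python3 - <<'E'
from bench import ctrl
from h import *
i=ctrl.camera_info("wrist");im,d=ctrl.get_image("wrist");z=dict(d=d,im=im,**i);cv2.imwrite("pics/w5.png",im)
for k,v in lids(z,cloud(z)).items():print(k,v[0].round(4),v[2])
print(ctrl.get_state()["position"])
E
```

```text
time: 21.15
position: [0.6284, 0.1512, 0.0533]
tool_rot: [2.221, 2.221, 0.001]
ft_force: [-1.9, -1.2, 5.8]
grip_width: 0.499
grip_force: 20.0
time: 22.15
position: [0.6294, 0.1514, 0.1652]
tool_rot: [2.22, 2.22, 0.006]
ft_force: [0.2, 0.4, -0.5]
grip_width: 0.996
grip_force: 0.0
time: 23.4
position: [0.4861, -0.0873, 0.1619]
tool_rot: [-2.221, -2.222, -0.001]
ft_force: [0.9, 1.1, -0.5]
grip_width: 1.0
grip_force: 0.0
red [0.6319 0.0635 0.096 ] 1346
yellow [ 0.4846 -0.0871  0.0966] 1862
green [0.638  0.0008 0.0965] 2576
[ 0.48629548 -0.08688456  0.16192676]
```

Yellow is 1–2 mm from the tool axis. Grip and lift.

```bash
python3 -m handwheel '[[0.087,0,0,0.027,0,0,0],[0.087,0,0,0.027,0,0,0],[0.087,0,0,0.027,0,0,0],[0.087,0,0,0.027,0,0,0],[0.087,0,0,0,0,0,0],[0.03,0,0,0,0,0,0],[0.03,0,0,0,0,0,0],[0.03,0,0,0,0,0,0],[0.03,0,0,0,0,0,0],[0.03,0,0,0,0,0,0],[0.03,0,0,0,0,0,0],[0.03,0,0,0,0,0,0]]' 20
python3 -m handwheel '[[0.03,0,0,0,0,0,0],[0.03,0,0,-0.01,0,0,0],[0.03,0,0,-0.025,0,0,0],[0.03,0,0,-0.025,0,0,0],[0.03,0,0,-0.025,0,0,0],[0.03,0,0,-0.025,0,0,0],[0.03,0,0,-0.01,0,0,0],[0.03,0,0,0,0,0,0]]'
```

```text
time: 24.95
position: [0.486, -0.0881, 0.0543]
tool_rot: [2.221, 2.221, -0.0]
ft_force: [-1.1, -0.7, 1.9]
grip_width: 0.497
grip_force: 20.0
time: 25.95
position: [0.4863, -0.0881, 0.1745]
tool_rot: [2.221, 2.221, 0.001]
ft_force: [0.4, -0.0, -2.5]
grip_width: 0.5
grip_force: 20.0
```

```bash
python3 -m handwheel '[[0.03,0.0284,0.0124,0,0,0,0],[0.03,0.0284,0.0124,0,0,0,0],[0.03,0.0284,0.0124,0,0,0,0],[0.03,0.0284,0.0124,0,0,0,0],[0.03,0.0284,0.0124,0,0,0,0],[0.03,0.0284,0.0124,0,0,0,0],[0.03,0.0284,0.0124,0,0,0,0],[0.03,0.0284,0.0124,0,0,0,0],[0.03,0.0284,0.0124,0,0,0,0],[0.03,0.0284,0.0124,0,0,0,0],[0.03,0.0284,0.0124,0,0,0,0],[0.03,0,0,0,0,0,0]]'
python3 -m handwheel '[[0.03,0,0,0,0,0,0],[0.03,0,0,0.02,0,0,0],[0.03,0,0,0.025,0,0,0],[0.03,0,0,0.025,0,0,0],[0.03,0,0,0.025,0,0,0],[0.03,0,0,0.015,0,0,0],[0.03,0,0,0.006,0,0,0],[0.03,0,0,0.002,0,0,0],[0.03,0,0,0.001,0,0,0],[0.03,0,0,0.001,0,0,0],[0.03,0,0,0,0,0,0]]'
python3 -m handwheel '[[0.03,0,0,0.001,0,0,0],[0.03,0,0,0,0,0,0]]'
```

```text
time: 27.45
position: [0.6211, 0.2276, 0.1717]
tool_rot: [-2.214, -2.224, 0.003]
ft_force: [-0.5, -0.0, -1.5]
grip_width: 0.495
grip_force: 20.0
time: 28.82
position: [0.6226, 0.2245, 0.0545]
tool_rot: [2.221, 2.221, 0.001]
ft_force: [-0.3, 0.5, -1.0]
grip_width: 0.498
grip_force: 20.0
time: 29.08
position: [0.6226, 0.2245, 0.0534]
tool_rot: [2.221, 2.221, 0.001]
ft_force: [0.9, -0.5, -0.7]
grip_width: 0.498
grip_force: 20.0
```

```bash
python3 -m handwheel '[[0.03,0,0,0.001,0,0,0],[0.03,0,0,0,0,0,0]]'
```

```text
time: 29.32
position: [0.6227, 0.2246, 0.0533]
tool_rot: [2.221, 2.221, 0.001]
ft_force: [-1.9, -0.3, 5.6]
grip_width: 0.5
grip_force: 20.0
```

Contact; release, rise, back off and check.

```bash
python3 -m handwheel '[[0.087,0,0,0,0,0,0],[0.087,0,0,0,0,0,0],[0.087,0,0,0,0,0,0],[0.087,0,0,-0.01,0,0,0],[0.087,0,0,-0.03,0,0,0],[0.087,0,0,-0.03,0,0,0],[0.087,0,0,-0.03,0,0,0],[0.087,0,0,-0.03,0,0,0],[0.087,0,-0.03,-0.02,0,0,0],[0.087,0,-0.04,0,0,0,0],[0.087,0,-0.04,0,0,0,0],[0.087,0,0,0,0,0,0]]'
python3 - <<'E'
from bench import ctrl
from h import *
for n in("side","scene"):
    im,d=ctrl.get_image(n);z=dict(d=d,im=im,**ctrl.camera_info(n));X=cloud(z)
    for k,v in lids(z,X).items():print(n,k,v[0].round(4),v[1].round(4))
    if n=="scene":a=cv2.resize(im[160:270,230:420],(760,440),interpolation=cv2.INTER_CUBIC)
cv2.imwrite("pics/end.png",a)
E
```

```text
time: 30.82
position: [0.5102, 0.2253, 0.2035]
tool_rot: [2.218, 2.224, 0.001]
ft_force: [0.6, 0.6, -0.2]
grip_width: 1.004
grip_force: 0.0
side yellow [0.6216 0.2121 0.0961] [0.0394 0.0142 0.0061]
side green [ 0.6479 -0.0086  0.0963] [0.0194 0.015  0.0053]
side blue [0.6273 0.153  0.0961] [0.0395 0.0411 0.0082]
scene red [0.6375 0.0765 0.0963] [0.0427 0.0413 0.0081]
scene yellow [0.6243 0.2115 0.0967] [0.0381 0.0169 0.0092]
scene green [0.6438 0.0009 0.0967] [0.0394 0.0367 0.0088]
scene blue [0.6326 0.149  0.0966] [0.0393 0.0394 0.0091]
```

View pics/end.png

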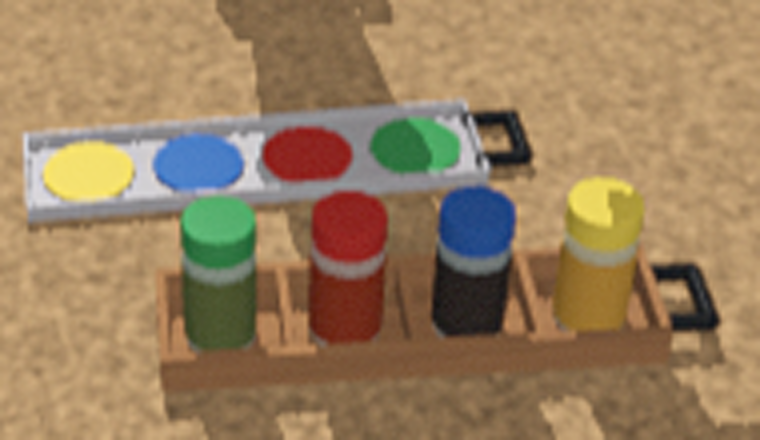

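All four jars stand upright, one per compartment, centred, with the order green, red, blue, yellow towards the rack's handle. That mirrors the coasters on the tray. The gripper is clear.

```bash
python3 -c "
from bench import ctrl
print(ctrl.close_job())"
```

```text
the job is handed in; nothing more can be done
None
```

I handed the job in at about 31 s on the robot's clock: all four jars stand upright in the rack in reversed order (green farthest from its handle, then red, blue and yellow), and the close call returned no verdict.

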